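# Close, pin and squeeze a hinged embedding mould

### The arm

A 6-joint arm with a two-finger parallel gripper is mounted at the origin on the work surface. World frame = base frame: x ahead of the robot, y to its left, z up, the work surface at z = 0. Lengths are in mm, angles in rad, forces in N, time in s.
With the tool pointing down it reaches from about 350 to 875 mm from the base axis. Payload 4.2 kg.
Tool frame: the origin (TCP) lies between the finger pads; the fingertips stand 25 mm ahead of it and the grasp point (between the pads) lies 6 mm ahead of it; z points along the fingers, y is the line along which they close (so a half turn about z gives the same grasp; the last joint's range is limited). The gripper opens to 85 mm and grips with 20 to 120 N. Pads are 22 mm wide; open, the fingers measure 114 mm over their backs; the gripper's body (76 mm by 85 mm) begins 54 mm behind the grasp point. The pads swing forward as they close: fully open they stand 13 mm farther back than shut.
Start: joints at [1.415, 0.385, 0.008, 0, -1.194, -0.259], TCP at [251.846, 571.99, 256.312] pointing down, gripper open.
Joint ranges: [-3.14, 3.14], [-1.21, 2.06], [-1.07, 1.41], [-3.16, 2.05], [-2.99, -0.16], [-3.1, 3.1]. Speed limits (rad/s): [2.79, 2.79, 3.14, 3.14, 3.14, 3.14].

### API

Orientations are given as a unit quaternion [x, y, z, w].
In Python, from bench import arm gives the robot as it stands.
- The arm moves only by the shell command python3 -m pendant 'ROWS'. ROWS is JSON, a list of rows, each a list of 7 numbers: the shift along the tool's x, y, z in m, then the turn, a rotation vector about the tool's x, y, z in degrees, then the finger opening in m, from 0 to 0.0854. In form: [[x, y, z, wx, wy, wz, fingers], ...]. A call has 1 to 12 rows; each row shifts and turns the commanded pose from where the row before left it, along the tool's axes as they then stand; what a row does not reach is not made up. A row lasts 1/10 s, in which the tool goes at most 50 mm and 8.59 degrees, less where a joint would pass 70% of its speed; a pose out of reach is approached as far as the arm can. A call is refused whole if a number of a shift passes 0.05 or a number of a turn 8.59, either way. A call with a gripper value outside its range is refused whole. The fingers move at their own pace and stop on an object; the grip force is fixed at half the most. Time passes only in rows, so rows that do not move let the fingers close. It gives the time, the measured TCP pose, the force, the opening and the grip force at its end, in the units of the state.
- arm.read_state(): the state, without advancing time (a new reading comes with each control period).
- arm.get_image(name): name is "side" or "top"; returns a dict with "image" (400x640x3 uint8, red, green, blue), "fx", "fy", "cx", "cy" (pixels), "xyz" and "rotation" of the camera in the world. Camera axes: x right, y down, z forward; pixel columns grow to the right and rows downward; lengths in mm; the calibration is good to about 2 mm. A picture is of the moment at which its call begins. There is no depth.
- arm.job_done(): hands the job in; it is judged then, once.
The state is a dict: "clock": time; "joints": joint angles; "joint_vel": joint speeds; "joint_efforts": joint torques, N m; "position": TCP position; "ee_rot": TCP orientation; "contact_force": force on the tool from outside, world axes, zero at the start; "wrist_torque": the same for the moment, N m; "gripper_width": finger opening in mm; "grasp_force": force on a finger pad.
Only numpy, scipy, OpenCV 4.12 (cv2) and the standard library are available. Lean on these libraries where they do the work, as an engineer would, in place of code of your own. Each camera call takes 0.05 s, during which the arm holds its last target. There are 200 camera calls.

### The job

The stem sample already stands in the open embedding mould: swing the hinged half fully shut, then take the locking pin from the tool block and slide it down through the aligned holes of the lugs until its head sits flush on top. Let go of the pin, then take the two closed halves between the fingers from above, across the cavity, squeeze them firmly together and finish while still holding them so, ready for casting. Do not knock the sample over, and leave the ejector and the other things on the bench where they are.

Things in the scene. Friction and masses are not known exactly. Their poses are not given: they have to be found in the camera images.
- mould: Two-part aluminium casting mould on a steel base plate (150 x 100 x 8 mm) fixed to the bench. Origin: centre of the plate's underside, below mid-cavity. x: along the mould from hinge to lugs; y: to the fixed half; z up. Shut, it spans x -35..35, y -20..20, up to z 58 mm; the halves meet at y = 0. Cavity 30 (x) by 26 mm (y), open on top.
- fixed_half: The half bolted to the base plate, on the +y side; outer wall in the plane y = 20 mm of the mould, 8..58 mm high. A bolting flange runs along its foot (to y = 36 mm, 15 mm high, screw heads to 19 mm). Origin and axes as mould.
- swing_half: The half that swings on the hinge, aluminium, 0.16 kg. Its frame coincides with that of mould when shut and turns with the half: outer wall at its own y = -20 mm (9.5..58 mm high, 70 mm long, x -35..35 mm), hinge axis at its own x = -45 mm, y = 0.
- gate (a joint): Opening angle of the swinging half in rad: 0 fully shut against the fixed half, up to 1.4 open; it starts 0.5 to 1.2 open. Seen from above it opens clockwise (free end towards -y of the mould). Light friction (about 0.05 N m): it stays where it is left, with no spring.
- hinge_axis (a point): Point on the vertical hinge axis, at mould x = -45 mm, y = 0, z = 58 mm.
- push_point (a point): Middle of the height of the swinging half's outer wall, 70 mm from the hinge axis, 34 mm high; the outward direction is the -y axis of swing_half.
- lug_hole (a point): Centre of the mouth of the hole in the top lug, at mould x 47, y 0, z 58 mm. Three lugs 24 x 22 mm overlap at the +x end (x 35..59 mm): top (z 44.5..58, flush with the mould's top) and bottom (12..26.5) on the fixed half, middle (27.5..43.5) on the swinging half. When shut their vertical 10.2 mm holes, chamfered at the mouth, line up.
- cavity (a point): Centre of the cavity floor, on the base plate (8 mm above the bench).
- stub: Stem sample on its stub, loose in the cavity: aluminium disc 20 mm in diameter, 8 mm high, with a 7 mm stem standing up to 30 mm; origin at the centre of its underside, z up.
- pin: Steel locking pin, 0.08 kg: shank 8 mm thick, 48 mm long, its last 10 mm tapering to 3 mm; straight knurled head 18 mm in diameter, 32 mm high. Origin at the shank's tip, z up to the head (underside at 48, top at 80 mm). Stands upright in one hole of the block, head resting on it. Home in the mould, the head rests on the top lug, the tip 10 mm above the bench.
- block: White plastic tool block fixed to the bench, 44 mm (x) by 120 mm (y), 54 mm high, with two 10 mm holes through it at y = -30 and +30 mm; origin at the centre of its underside. One hole holds the pin, the other the ejector, either way round.
- ejector: Ejector rod, to be left alone: same 8 mm shank, with a black ball knob 26 mm in diameter, its top 77 mm above the tip (29 mm above the block). Origin at its tip.
- jar: Capped amber jar, 60 mm in diameter, 75 mm high, origin at the centre of its underside. Leave it.
- slide_box: Grey slide box 77 x 102 x 32 mm, origin at the centre of its underside. Leave it.
- dishes: Stack of three culture dishes, 90 mm in diameter, 45 mm high, origin at the centre of its underside. Leave it.
Not all that is in view belongs to the job. What is meant by the pin is not orange, pink or yellow, and is the smaller of those in its own colour.

How it is judged (in metres and radians):
On the way, in this order (a step that is already met when the one before it is completed fails the run):
1. the swinging half is fully shut (value of joint gate below 0.02 rad), for 0.2 s.
2. the pin is home through the lugs of the shut mould and let go (value of joint gate below 0.02 rad and z of pin in the frame of mould below 0.0125 m and horizontal distance between pin and lug_hole below 0.004 m and angle between the z axis of pin and the z axis of mould, either way round below 0.08 rad and contact force between the fingers and pin below 0.3 N), for 0.2 s.
At the end, for the whole second after the job is handed in: Half shut (under 0.02 rad); pin upright in the lugs, within 2.5 mm of flush and 4 mm of the hole axis; sample standing within 5 mm of mid-cavity; fingers down both sides of the mould, within 30 mm of its middle along x, pressing each half with over 5 N (value of joint gate below 0.02 rad and z of pin in the frame of mould below 0.0125 m and horizontal distance between pin and lug_hole below 0.004 m and angle between the z axis of pin and the z axis of mould, either way round below 0.08 rad and horizontal distance between stub and cavity below 0.005 m and angle between stub's own z axis and vertical below 0.15 rad and x of the grasp point in the frame of mould between -0.03 and 0.03 m and y of the grasp point in the frame of mould between -0.02 and 0.02 m and z of the grasp point in the frame of mould below 0.068 m and contact force between the fingers and fixed_half above 5 N and contact force between the fingers and swing_half above 5 N); the arm keeps its last pose, push and grip.
It fails at once if the capped jar is pushed away or tipped (distance of jar from where it was at the start of the episode above 0.03 m or angle between jar's own z axis and vertical above 0.4 rad).
It fails at once if the slide box is pushed away or tipped (distance of slide_box from where it was at the start of the episode above 0.03 m or angle between slide_box's own z axis and vertical above 0.4 rad).
It fails at once if the stack of dishes is pushed away or tipped (distance of dishes from where it was at the start of the episode above 0.03 m or angle between dishes's own z axis and vertical above 0.4 rad).
It fails at once if the ejector is pushed away or tipped (distance of ejector from where it was at the start of the episode above 0.03 m or angle between ejector's own z axis and vertical above 0.4 rad).
It also fails if it takes over 61 s, if anything falls off the work surface, if the arm or the gripper's body presses on something with over 40 N, if the wrist force passes 120 N, or if a joint passes its speed limit or range.

## Working session

There is one attempt and no reset: what is moved stays moved. The work goes in short steps, Python scripts to look and compute and a shell command to move; the robot and the scene stay as the last step left them, time stands still between calls to the robot, and variables do not carry over. Pictures are saved under pics/ and viewed, at most 10 in all, crops included, and the job is handed in when it is done.

```bash
mkdir -p pics; ls
python3 - <<'E'
from bench import arm
import cv2,json
for n in("top","side"):
    d=arm.get_image(n); cv2.imwrite(f"pics/{n}0.png",d["image"][:,:,::-1])
    print(n,d["fx"],d["fy"],d["cx"],d["cy"],d["xyz"],d["rotation"])
s=arm.read_state();print(s["clock"],s["position"],s["ee_rot"],s["gripper_width"])
E
```

```text
pics
top 374.33866769276824 374.33866769276824 317.68143229371947 192.46760265013592 [469.78266614  54.32468087 782.43794193] [ 0.70792978 -0.70030487  0.07543885 -0.05212972]
side 379.3423915872322 379.3423915872322 325.00707654877306 199.20826871445965 [360.97990146 714.38395681 601.19912868] [-0.16519384  0.87404887 -0.45127893  0.07139248]
0.1 [251.66946793 571.56361431 255.32053857] [ 9.78554816e-01 -2.05984211e-01 -1.52950296e-04  9.76436979e-04] 85.11040837089534
```

View pics/top0.png

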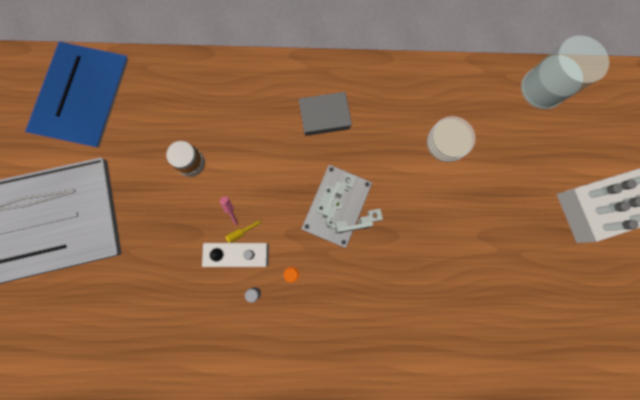

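View pics/side0.png

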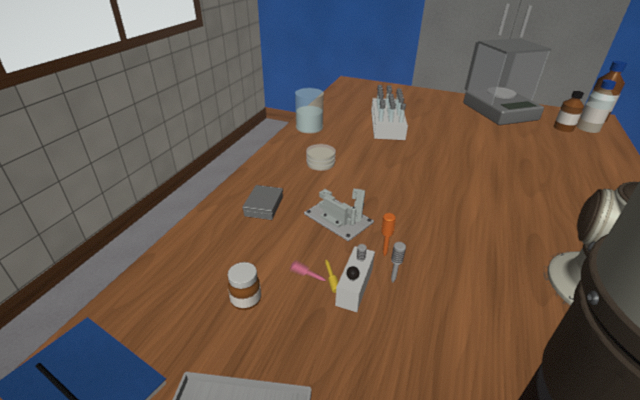

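The top view shows the block around (235,255), with the black ejector knob at (217,255) and the grey pin head at (249,255). The mould is around (340,208), with the swinging half open towards (375,215). A second, larger grey pin stands on the bench at (252,296). I'll enlarge both areas.

```bash
cat > h.py <<'E'
import numpy as np,cv2
from scipy.spatial.transform import Rotation as R
from bench import arm
def ray(d,u,v,z):
    D=R.from_quat(d["rotation"]).apply([(u-d["cx"])/d["fx"],(v-d["cy"])/d["fy"],1]); C=np.array(d["xyz"])
    return C+D*(z-C[2])/D[2]
def proj(d,P):
    p=R.from_quat(d["rotation"]).inv().apply(np.atleast_2d(P)-np.array(d["xyz"]))
    return np.c_[d["fx"]*p[:,0]/p[:,2]+d["cx"],d["fy"]*p[:,1]/p[:,2]+d["cy"]]
def crop(d,u,v,w,h,k,f):
    cv2.imwrite(f,cv2.resize(np.ascontiguousarray(d["image"][v:v+h,u:u+w,::-1]),None,fx=k,fy=k,interpolation=cv2.INTER_CUBIC))
E
python3 - <<'E'
from h import *
import pickle
t=arm.get_image("top");s=arm.get_image("side");pickle.dump((t,s),open("im0.pkl","wb"))
crop(t,290,155,100,100,6,"pics/c_mould.png");crop(t,195,230,110,75,7,"pics/c_block.png")
crop(s,295,180,120,90,6,"pics/c_side.png")
E
```

```text
(no output)
```

View pics/c_mould.png

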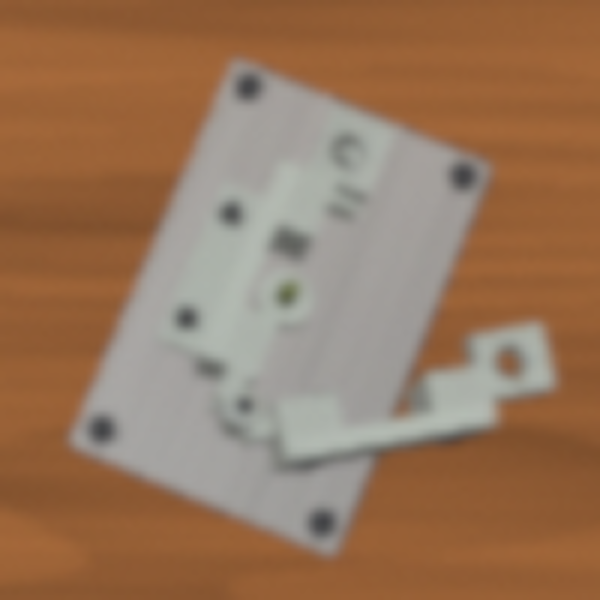

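View pics/c_block.png

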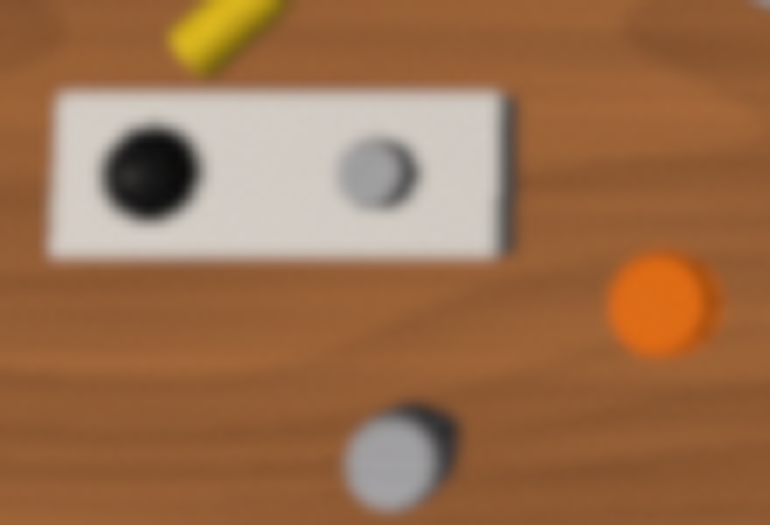

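View pics/c_side.png

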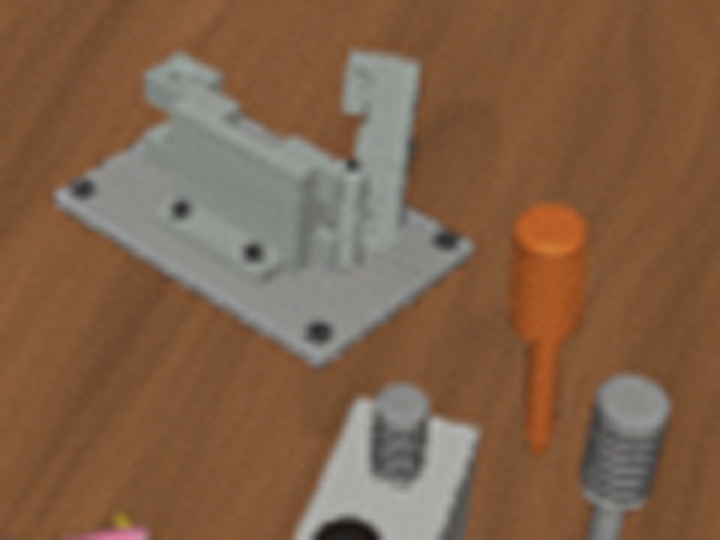

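The mould crop (6x) shows:
- Plate corners at (237,58), (493,165), (335,555) and (70,438).
- Lug hole at (350,150) and hinge at (245,404).
- Middle-lug hole of the swinging half at (513,361), and stem top at (287,292).

The block crop (7x) shows the pin head at (374,173) and the knob at (150,172). The side crop shows the pin top at (401,400) and plate corners at (55,197), (318,365) and (473,245).

```bash
cat > fit.py <<'E'
from h import *
import pickle
from scipy.optimize import least_squares
t,s=pickle.load(open("im0.pkl","rb"))
f=lambda c,o,k:[o[0]+(c[0]+.5)/k-.5,o[1]+(c[1]+.5)/k-.5]
M=lambda c:f(c,(290,155),6); B=lambda c:f(c,(195,230),7); S=lambda c:f(c,(295,180),6)
w=lambda c,z,d,g:ray(d,*g(c),z).round(1)
print("corners",[w(c,8,t,M) for c in((237,58),(493,165),(335,555),(70,438))])
print("side corners",[w(c,8,s,S) for c in((55,197),(318,365),(473,245))])
print("lug",w((350,150),58,t,M),"hinge",w((245,404),58,t,M),"stem",w((287,292),38,t,M),"mid",w((513,361),43.5,t,M))
print("pin top",w((374,173),86,t,B),"side",w((401,400),86,s,S),"ej",w((150,172),70,t,B))
print("block",[w(c,54,t,B) for c in((55,90),(503,90),(500,257),(48,257))])
# mould fit: mould points (x,y,z) incl. gate
obs=[((75,50,8),(237,58),t,M),((75,-50,8),(493,165),t,M),((-75,-50,8),(335,555),t,M),((-75,50,8),(70,438),t,M),((47,0,58),(350,150),t,M),((-45,0,58),(245,404),t,M),
((75,50,8),(55,197),s,S),((-75,50,8),(318,365),s,S),((-75,-50,8),(473,245),s,S)]
def res(p):
    r=R.from_euler("z",p[2]); e=[]
    for m,c,d,g in obs:
        P=r.apply(m)+[p[0],p[1],0]; e.append(proj(d,P)[0]-g(c)+([p[3],p[4]] if d is s else [0,0]))
    return np.ravel(e)
best=min((least_squares(res,[480,30,a,0,0]) for a in(0,1.5,3,-1.5)),key=lambda o:o.cost)
x,y,a=best.x[:3]; print("mould",best.x.round(3),"rms",np.sqrt(np.mean(best.fun**2)));print(best.fun.reshape(-1,2).round(2))
r=R.from_euler("z",a); H=r.apply([-45,0,58])+[x,y,0]; L=r.apply([47,0,58])+[x,y,0]
m=ray(t,*M((513,361)),43.5)-H; g=a-np.arctan2(m[1],m[0]); print("H",H,"L",L,"gate",g,"len",np.hypot(*m[:2]))
E
python3 fit.py
```

```text
corners [array([673. ,   5.3,   8. ]), array([635.5, -85.6,   8. ]), array([498.2, -28.7,   8. ]), array([537.2,  62.6,   8. ])]
side corners [array([669.6,  10.1,   8. ]), array([532.8,  69.3,   8. ]), array([495.8, -26.4,   8. ])]
lug [629.1 -29.   58. ] hinge [544.5   5.7  58. ] stem [584.4  -9.8  38. ] mid [561.3 -84.6  43.5]
pin top [480.7 158.1  86. ] side [479.3 160.2  86. ] ej [480.7 219.8  70. ]
block [array([502.8, 250.5,  54. ]), array([504. , 128.6,  54. ]), array([458.9, 128. ,  54. ]), array([458.1, 249.6,  54. ])]
mould [ 5.85989e+02 -1.14880e+01 -3.95000e-01  6.80000e-01  1.32600e+00] rms 0.3612911028497244
[[-0.2  -0.65]
 [ 0.43 -0.22]
 [ 0.05  0.31]
 [-0.45  0.58]
 [ 0.28 -0.11]
 [-0.1   0.01]
 [-0.39 -0.07]
 [ 0.13 -0.55]
 [ 0.25  0.62]]
H [544.45731839   5.83615252  58.        ] L [629.36609032 -29.58277532  58.        ] gate 0.9914197993862823 len 92.02235510119931
```

```bash
cat > st.py <<'E'
from h import *
def st():
    s=arm.read_state(); a=-0.395; r=R.from_euler("z",a)
    p=r.inv().apply(np.array(s["position"])-[586,-11.5,0]); q=R.from_quat(s["ee_rot"])
    rel=(r*R.from_euler("x",np.pi)).inv()*q
    print("t",round(s["clock"],2),"mouldpos",p.round(1),"rel rotvec deg",np.degrees(rel.as_rotvec()).round(2),"F(mould)",r.inv().apply(s["contact_force"]).round(1),"w",round(s["gripper_width"],1),"g",round(s["grasp_force"],1),"J",np.round(s["joints"],2))
    return p
if __name__=="__main__": st()
E
python3 st.py
python3 - <<'E'
from h import *
exec(open("fit.py").read().split("print(\"corners")[0])
for n,ct,cs in(("grey",(392,462),(632,405)),("orange",(656,303),(550,228)),("pin",(374,173),(401,400))):
    b=least_squares(lambda P:np.r_[proj(t,P)[0]-B(ct),proj(s,P)[0]-S(cs)+[.68,1.33]],[450,150,80]); print(n,b.x.round(1),b.cost)
r=R.from_euler("z",-.395)
print("pin in mould",r.inv().apply([480.5-586,158.5+11.5,0]),"stem",r.inv().apply([584.4-586,-9.8+11.5,0]))
for g in(.99,.8,.6,.4,.2,0): 
    print(g,(np.array([-45+70*np.cos(g)-20*np.sin(g)-11,-70*np.sin(g)-20*np.cos(g)-14.5])).round(1))
E
```

```text
t 0.2 mouldpos [-533.   409.7  255.6] rel rotvec deg [-0.08  0.    1.14] F(mould) [-0.6 -0.3 -0.4] w 85.2 g 0.0 J [ 1.41  0.39  0.01 -0.   -1.19 -0.26]
grey [408.5 148.2 101.9] 0.17757159623465646
orange [450.   83.  114.4] 0.5238488713336502
pin [481.  158.   87.1] 0.0352547802762539
pin in mould [-162.79352964  116.31215202    0.        ] stem [-2.13096842  0.95340106  0.        ]
0.99 [-34.3 -84. ]
0.8 [-21.6 -78.6]
0.6 [ -9.5 -70.5]
0.4 [  0.7 -60.2]
0.2 [  8.6 -48. ]
0 [ 14.  -34.5]
```

```bash
python3 -m pendant '[[0.04,0.043,0,0,0,-1.2,0],[0.04,0.043,0,0,0,0,0],[0.04,0.043,0,0,0,0,0],[0.04,0.043,0,0,0,0,0],[0.04,0.043,0,0,0,0,0],[0.04,0.043,0,0,0,0,0],[0.04,0.043,0,0,0,0,0],[0.04,0.043,0,0,0,0,0],[0.04,0.043,0,0,0,0,0],[0.04,0.043,0,0,0,0,0],[0.04,0.043,0,0,0,0,0],[0,0,0,0,0,0,0]]'; python3 st.py
```

```text
clock: 1.4
position: [443.0, 51.3, 256.1]
ee_rot: [0.98, -0.2, -0.0, 0.0]
contact_force: [-0.5, 0.3, -0.6]
gripper_width: -0.0
grasp_force: 0.0
t 1.4 mouldpos [-156.2    2.9  256.1] rel rotvec deg [-0.05 -0.01  0.42] F(mould) [-0.5  0.1 -0.6] w -0.0 g 0.0 J [ 0.48  0.08 -0.41  0.   -1.09  0.69]
```

```bash
python3 -m pendant '[[0.036,0.034,0,0,0,-0.4,0],[0.036,0.034,0,0,0,0,0],[0.036,0.034,0.01,0,0,0,0],[0,0,0.03,0,0,0,0],[0,0,0.04,0,0,0,0],[0,0,0.04,0,0,0,0],[0,0,0.04,0,0,0,0],[0,0,0.03,0,0,0,0],[0,0,0.015,0,0,0,0],[0,0,0.006,0,0,0,0],[0,0,0,0,0,0,0]]'; python3 st.py
```

```text
clock: 2.5
position: [503.1, -78.5, 44.9]
ee_rot: [0.981, -0.192, -0.001, 0.0]
contact_force: [0.8, 0.2, -0.3]
gripper_width: 0.0
grasp_force: 0.0
t 2.5 mouldpos [-50.7 -93.7  44.9] rel rotvec deg [-0.05 -0.07 -0.51] F(mould) [ 0.7  0.5 -0.3] w 0.0 g 0.0 J [ 0.16  0.46 -0.52  0.   -0.59  1.02]
```

```bash
python3 -m pendant '[[0.008,-0.005,0,0,0,0.5,0],[0.008,-0.005,0,0,0,0,0],[0.0065,-0.0027,0,0,0,0,0],[0.0062,-0.0027,0,0,0,0,0],[0.006,-0.004,0,0,0,0,0],[0.006,-0.004,0,0,0,0,0],[0.005,-0.005,0,0,0,0,0],[0.005,-0.005,0,0,0,0,0],[0.004,-0.006,0,0,0,0,0],[0.004,-0.006,0,0,0,0,0],[0,0,0,0,0,0,0]]'; python3 st.py
```

```text
clock: 3.6
position: [576.0, -58.8, 45.4]
ee_rot: [0.981, -0.196, 0.001, -0.0]
contact_force: [0.5, -0.1, 1.0]
gripper_width: -0.2
grasp_force: 0.0
t 3.6 mouldpos [  8.9 -47.5  45.4] rel rotvec deg [ 0.03  0.05 -0.01] F(mould) [0.5 0.1 1. ] w -0.2 g 0.0 J [ 0.18  0.54 -0.35 -0.   -0.68  1.  ]
```

Next I'll push it shut gently, watching the force.

```bash
python3 -m pendant '[[0.003,-0.004,0,0,0,0,0],[0.002,-0.003,0,0,0,0,0],[0,-0.003,0,0,0,0,0],[0,-0.002,0,0,0,0,0],[0,0,0,0,0,0,0]]'; python3 st.py;  python3 - <<'E'
from h import *
t=arm.get_image("top");s=arm.get_image("side")
crop(t,290,155,100,100,5,"pics/p.png");a=cv2.imread("pics/p.png")
crop(s,320,170,60,100,5,"pics/p.png");cv2.imwrite("pics/push.png",np.hstack([a,cv2.imread("pics/p.png")]))
E
```

```text
clock: 4.1
position: [584.4, -50.1, 45.5]
ee_rot: [0.981, -0.196, 0.0, -0.0]
contact_force: [-0.7, -0.5, 0.4]
gripper_width: 0.2
grasp_force: 0.0
t 4.1 mouldpos [ 13.4 -36.2  45.5] rel rotvec deg [0.02 0.03 0.02] F(mould) [-0.5 -0.8  0.4] w 0.2 g 0.0 J [ 0.19  0.55 -0.33 -0.   -0.69  0.99]
```

View pics/push.png

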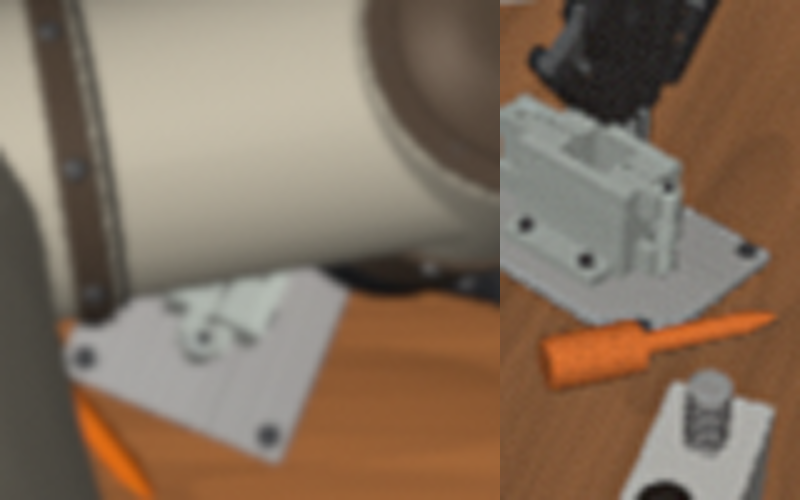

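The swinging half is nearly shut against the fixed half. The orange decoy, which had been standing on its tip, now lies between the block and the plate, clear of my path. I'll keep pushing.

```bash
python3 -m pendant '[[0,-0.002,0,0,0,0,0],[0,-0.001,0,0,0,0,0],[0,-0.001,0,0,0,0,0],[0,0,0,0,0,0,0]]'; python3 st.py
```

```text
clock: 4.6
position: [585.7, -47.2, 45.5]
ee_rot: [0.98, -0.197, -0.0, 0.0]
contact_force: [-0.1, -4.3, 1.2]
gripper_width: -0.2
grasp_force: 2.0
t 4.6 mouldpos [ 13.5 -33.1  45.5] rel rotvec deg [-0.04  0.01  0.04] F(mould) [ 1.5 -4.   1.2] w -0.2 g 2.0 J [ 0.2   0.55 -0.33  0.   -0.7   0.98]
```

```bash
python3 -m pendant '[[0,-0.001,0,0,0,0,0],[0,-0.001,0,0,0,0,0],[0,0,0,0,0,0,0],[0,0,0,0,0,0,0]]'; python3 st.py
```

```text
clock: 5.0
position: [585.7, -47.0, 45.6]
ee_rot: [0.98, -0.197, -0.001, 0.001]
contact_force: [-1.1, -11.1, 2.4]
gripper_width: 0.2
grasp_force: 5.2
t 5.0 mouldpos [ 13.4 -32.9  45.6] rel rotvec deg [-0.16 -0.06  0.08] F(mould) [  3.3 -10.7   2.4] w 0.2 g 5.2 J [ 0.2   0.55 -0.33  0.   -0.7   0.98]
```

Force rose to 11 N with only 0.2 mm of movement, so the half is shut. Next I retreat, rise and head for the pin.

```bash
python3 -m pendant '[[0,0.012,0,0,0,0,0],[0,0.018,0,0,0,0,0],[0,0,-0.04,0,0,0,0],[0,0,-0.045,0,0,0,0],[0,0,-0.045,0,0,0,0],[-0.02,-0.02,-0.025,0,0,0,0.038],[-0.035,-0.035,0,0,0,0,0.038],[-0.04,-0.04,0,0,0,0,0.038],[-0.04,-0.04,0,0,0,0,0.038],[-0.03,-0.03,0,0,0,0,0.038],[-0.011,-0.014,0,0,0,0,0.038],[0,0,0,0,0,0,0.038]]'; python3 st.py;  python3 - <<'E'
from h import *
t=arm.get_image("top");s=arm.get_image("side")
crop(t,290,155,100,100,5,"pics/p.png");a=cv2.imread("pics/p.png")
crop(s,320,170,60,100,5,"pics/p.png");cv2.imwrite("pics/shut.png",np.hstack([a,cv2.imread("pics/p.png")]))
E
```

```text
clock: 6.2
position: [485.4, 149.9, 200.5]
ee_rot: [0.981, -0.195, -0.0, -0.0]
contact_force: [-0.4, -1.0, 0.1]
gripper_width: 37.8
grasp_force: 0.0
t 6.2 mouldpos [-154.9  110.2  200.5] rel rotvec deg [ 0.05 -0.02 -0.17] F(mould) [-0.  -1.   0.1] w 37.8 g 0.0 J [ 0.62  0.24 -0.36 -0.   -0.98  0.56]
```

View pics/shut.png

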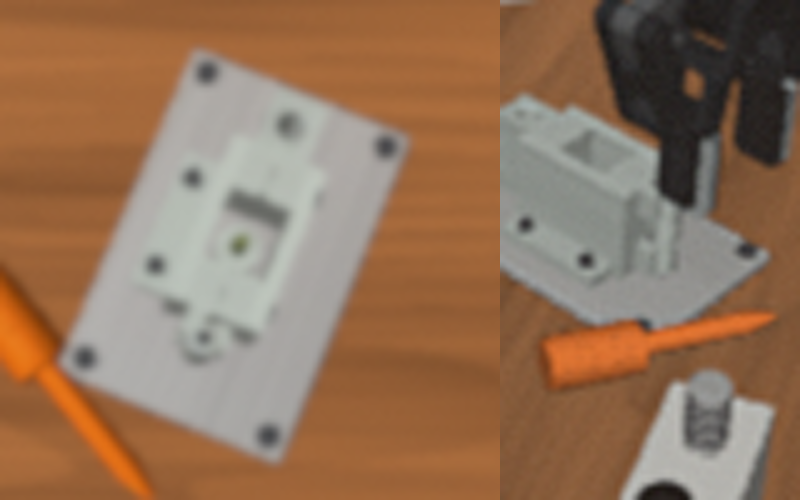

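The mould is shut with the sample upright in the cavity, and the lug hole is at crop (290,124), agreeing with the fit. Next I descend on the pin.

```bash
python3 -m pendant '[[-0.0075,-0.006,0,0,0,0.2,0.038],[0,0,0.03,0,0,0,0.038],[0,0,0.03,0,0,0,0.038],[0,0,0.03,0,0,0,0.038],[0,0,0.018,0,0,0,0.038],[0,0,0.009,0,0,0,0.038],[0,0,0,0,0,0,0.038]]'; python3 st.py;  python3 - <<'E'
from h import *
s=arm.get_image("side")
crop(s,310,200,100,90,6,"pics/pregrip.png")
E
```

```text
clock: 7.0
position: [481.5, 155.9, 82.4]
ee_rot: [0.98, -0.199, -0.001, 0.001]
contact_force: [0.3, 0.4, -0.3]
gripper_width: 38.0
grasp_force: 0.0
t 7.0 mouldpos [-160.9  114.3   82.4] rel rotvec deg [-0.13 -0.08  0.31] F(mould) [ 0.1  0.5 -0.3] w 38.0 g 0.0 J [ 0.63  0.39 -0.5  -0.   -0.68  0.54]
```

View pics/pregrip.png

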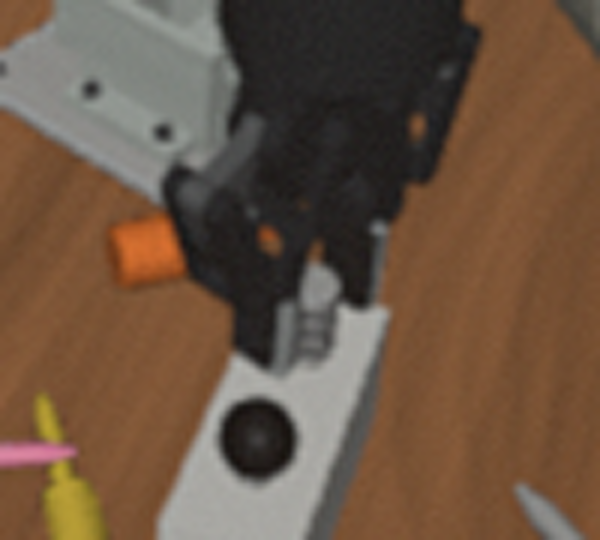

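The pin head at (320,300) is between the pads, and the knob is clear. I'll trim the position, close, and check the force.

```bash
python3 -m pendant '[[-0.0013,-0.0017,0,0,0,-0.3,0.038],[0,0,0,0,0,0,0.038],[0,0,0,0,0,0,0.01],[0,0,0,0,0,0,0],[0,0,0,0,0,0,0],[0,0,0,0,0,0,0],[0,0,0,0,0,0,0]]'; python3 st.py
```

```text
clock: 7.75
position: [481.7, 159.1, 84.3]
ee_rot: [0.981, -0.195, 0.001, -0.0]
contact_force: [-1.4, 0.0, 6.4]
gripper_width: 16.3
grasp_force: 58.4
t 7.75 mouldpos [-161.9  117.4   84.3] rel rotvec deg [ 0.06  0.05 -0.09] F(mould) [-1.3 -0.5  6.4] w 16.3 g 58.4 J [ 0.64  0.39 -0.5   0.   -0.68  0.54]
```

```bash
python3 -m pendant '[[0,0,-0.008,0,0,0,0],[0,0,-0.015,0,0,0,0],[0,0,-0.025,0,0,0,0],[0,0,-0.03,0,0,0,0],[0.02,0.011,-0.012,0,0,0,0],[0.04,0.022,0,0,0,0,0],[0.045,0.025,0,0,0,0,0],[0.045,0.025,0,0,0,0,0],[0.035,0.02,0,0,0,0,0],[0.018,0.01,0,0,0,0,0],[0.006,0.003,0,0,0,0,0],[0,0,0,0,0,0,0]]'; python3 st.py;  python3 - <<'E'
from h import *
s=arm.get_image("side"); 
crop(s,295,150,80,70,9,"pics/held.png")
from st import st
p=st(); r=R.from_euler("z",-.395)
for n,q in(("tip est",[p[0],p[1],p[2]-78]),("lug",[47,0,58])):
    c=proj(s,r.apply(q)+[586,-11.5,0])[0]-[.68,1.33]; print(n,((c+.5-[295,150])*9-.5).round(1))
E
```

```text
clock: 8.95
position: [627.7, -26.9, 172.8]
ee_rot: [0.981, -0.196, -0.001, 0.0]
contact_force: [0.2, 0.5, -0.3]
gripper_width: 15.9
grasp_force: 59.1
t 8.95 mouldpos [ 44.4   1.9 172.8] rel rotvec deg [-0.03 -0.07  0.03] F(mould) [-0.   0.5 -0.3] w 15.9 g 59.1 J [ 0.21  0.46 -0.1  -0.   -1.02  0.96]
t 9.0 mouldpos [ 43.7   2.5 173. ] rel rotvec deg [-0.02 -0.07 -0.04] F(mould) [-0.3 -0.5  0.2] w 16.0 g 59.1 J [ 0.22  0.46 -0.1  -0.   -1.02  0.96]
tip est [268.4 263.4]
lug [262.8 366.5]
```

View pics/held.png

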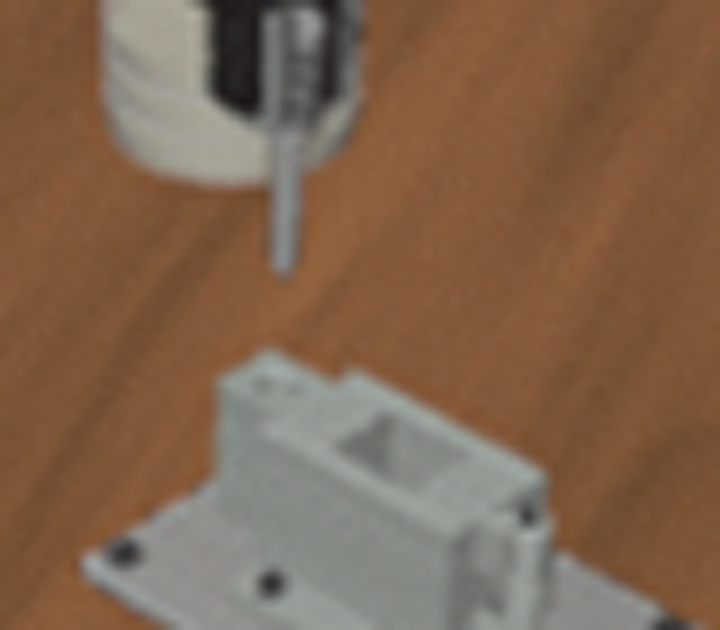

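The tip is at (283,275), vertical, and the hole is near (278,386); both match the prediction to within about 0.5 mm. I'll centre over the hole and descend.

```bash
python3 -m pendant '[[0.0033,0.0016,0,0,0,0,0],[0,0,0.01,0,0,0,0],[0,0,0.015,0,0,0,0],[0,0,0.007,0,0,0,0],[0,0,0,0,0,0,0],[0,0,0,0,0,0,0]]'; python3 st.py
```

```text
clock: 9.6
position: [630.5, -28.6, 141.5]
ee_rot: [0.981, -0.195, 0.0, 0.0]
contact_force: [-0.4, 0.4, -0.1]
gripper_width: 16.5
grasp_force: 59.1
t 9.6 mouldpos [ 47.7   1.3 141.5] rel rotvec deg [-0.01  0.01 -0.11] F(mould) [-0.5  0.2 -0.1] w 16.5 g 59.1 J [ 0.21  0.49 -0.13  0.   -0.95  0.97]
```

```bash
python3 -m pendant '[[-0.0004,0.0005,0.003,0,0,0,0],[0,0,0.003,0,0,0,0],[0,0,0.003,0,0,0,0],[0,0,0.003,0,0,0,0],[0,0,0.003,0,0,0,0],[0,0,0,0,0,0,0]]'; python3 st.py
```

```text
clock: 10.2
position: [629.5, -29.3, 125.7]
ee_rot: [0.981, -0.196, -0.001, 0.0]
contact_force: [-0.4, -0.2, -2.3]
gripper_width: 15.9
grasp_force: 59.1
t 10.2 mouldpos [ 47.    0.3 125.7] rel rotvec deg [-0.03 -0.06 -0.05] F(mould) [-0.3 -0.4 -2.3] w 15.9 g 59.1 J [ 0.21  0.51 -0.14 -0.   -0.92  0.97]
```

The tip is about 10 mm into the hole with no resistance.

```bash
python3 -m pendant '[[0,0,0.004,0,0,0,0],[0,0,0.004,0,0,0,0],[0,0,0.004,0,0,0,0],[0,0,0.004,0,0,0,0],[0,0,0.004,0,0,0,0],[0,0,0,0,0,0,0]]'; python3 st.py
```

```text
clock: 10.8
position: [629.4, -29.3, 105.5]
ee_rot: [0.981, -0.196, -0.001, 0.0]
contact_force: [-0.7, 0.3, -1.0]
gripper_width: 16.5
grasp_force: 59.1
t 10.8 mouldpos [ 46.9   0.3 105.5] rel rotvec deg [-0.04 -0.08 -0.06] F(mould) [-0.7 -0.  -1. ] w 16.5 g 59.1 J [ 0.21  0.53 -0.16 -0.   -0.88  0.97]
```

```bash
python3 -m pendant '[[0,0,0.004,0,0,0,0],[0,0,0.004,0,0,0,0],[0,0,0.004,0,0,0,0],[0,0,0.0025,0,0,0,0],[0,0,0,0,0,0,0]]'; python3 st.py; python3 -m pendant '[[0,0,0.001,0,0,0,0],[0,0,0.001,0,0,0,0],[0,0,0.001,0,0,0,0],[0,0,0,0,0,0,0]]'; python3 st.py
```

```text
clock: 11.3
position: [629.5, -29.3, 91.3]
ee_rot: [0.981, -0.196, -0.001, 0.0]
contact_force: [0.1, 0.1, -1.3]
gripper_width: 16.5
grasp_force: 59.1
t 11.3 mouldpos [47.   0.3 91.3] rel rotvec deg [-0.03 -0.05 -0.06] F(mould) [ 0.1  0.1 -1.3] w 16.5 g 59.1 J [ 0.21  0.55 -0.18 -0.   -0.85  0.97]
clock: 11.7
position: [629.8, -29.2, 88.8]
ee_rot: [0.981, -0.196, -0.0, 0.0]
contact_force: [-0.5, -0.3, -0.8]
gripper_width: 15.9
grasp_force: 59.1
t 11.7 mouldpos [47.2  0.5 88.8] rel rotvec deg [-0.   -0.01 -0.06] F(mould) [-0.4 -0.5 -0.8] w 15.9 g 59.1 J [ 0.21  0.55 -0.18 -0.   -0.84  0.97]
```

```bash
python3 -m pendant '[[0,0,0.001,0,0,0,0],[0,0,0.001,0,0,0,0],[0,0,0,0,0,0,0]]'; python3 st.py; python3 -m pendant '[[0,0,0.001,0,0,0,0],[0,0,0.001,0,0,0,0],[0,0,0,0,0,0,0]]'; python3 st.py
```

```text
clock: 12.0
position: [630.0, -29.2, 88.4]
ee_rot: [0.981, -0.195, 0.0, 0.0]
contact_force: [-2.2, 0.8, 5.9]
gripper_width: 15.9
grasp_force: 59.8
t 12.0 mouldpos [47.4  0.6 88.4] rel rotvec deg [-0.    0.04 -0.1 ] F(mould) [-2.4 -0.1  5.9] w 15.9 g 59.8 J [ 0.21  0.55 -0.18  0.   -0.84  0.97]
clock: 12.3
position: [630.1, -29.2, 88.3]
ee_rot: [0.981, -0.195, 0.001, 0.0]
contact_force: [-7.0, 0.9, 15.0]
gripper_width: 16.3
grasp_force: 60.7
t 12.3 mouldpos [47.5  0.6 88.3] rel rotvec deg [-0.01  0.08 -0.14] F(mould) [-6.8 -1.9 15. ] w 16.3 g 60.7 J [ 0.21  0.55 -0.18  0.   -0.84  0.97]
```

The pin is seated: contact at z 88.4 against 88.3 predicted. Release and rise.

```bash
python3 -m pendant '[[0,0,-0.002,0,0,0,0.04],[0,0,0,0,0,0,0.04],[0,0,0,0,0,0,0.04],[0,0,0,0,0,0,0.04],[0,0,0,0,0,0,0.04],[0,0,-0.01,0,0,0,0.04],[0,0,-0.03,0,0,0,0.04],[0,0,-0.035,0,0,0,0.085],[-0.02,0,0,0,0,0,0.085],[-0.025,0,0,0,0,0,0.085],[-0.01,0,0,0,0,0,0.085],[0,0,0,0,0,0,0.085]]'; python3 st.py;  python3 - <<'E'
from h import *
s=arm.get_image("side")
crop(s,295,150,80,70,9,"pics/home.png")
E
```

```text
clock: 13.5
position: [578.4, -7.8, 162.8]
ee_rot: [0.981, -0.195, 0.0, -0.0]
contact_force: [0.9, -0.4, -0.4]
gripper_width: 84.9
grasp_force: 0.0
t 13.5 mouldpos [ -8.4   0.5 162.8] rel rotvec deg [ 0.02  0.03 -0.13] F(mould) [ 1.  -0.  -0.4] w 84.9 g 0.0 J [ 0.27  0.39 -0.24  0.   -0.94  0.91]
```

View pics/home.png

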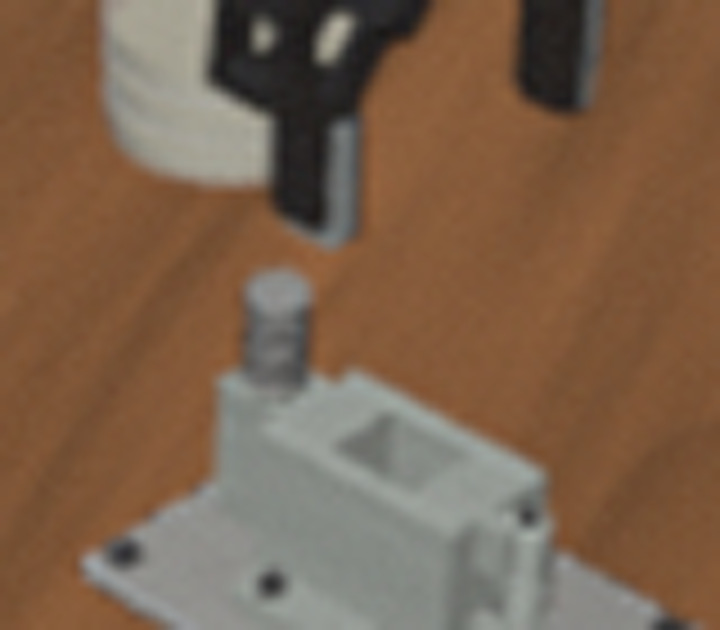

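The pin head sits flush on the top lug, upright. Next I descend over the mould with the fingers open, then squeeze.

```bash
python3 -m pendant '[[0.002,0,0.02,0,0,0,0.085],[0,0,0.03,0,0,0,0.085],[0,0,0.025,0,0,0,0.085],[0,0,0.015,0,0,0,0.085],[0,0,0.013,0,0,0,0.085],[0,0,0,0,0,0,0.085]]'; python3 st.py; python3 -m pendant '[[0,0,0,0,0,0,0.06],[0,0,0,0,0,0,0.05],[0,0,0,0,0,0,0.044],[0,0,0,0,0,0,0.02],[0,0,0,0,0,0,0.02],[0,0,0,0,0,0,0.02],[0,0,0,0,0,0,0.02]]'; python3 st.py
```

```text
clock: 14.15
position: [580.5, -9.4, 56.9]
ee_rot: [0.981, -0.196, -0.002, 0.001]
contact_force: [-0.7, 0.6, -1.1]
gripper_width: 84.8
grasp_force: 0.0
t 14.15 mouldpos [-5.9 -0.1 56.9] rel rotvec deg [-0.12 -0.16 -0.04] F(mould) [-0.9  0.3 -1.1] w 84.8 g 0.0 J [ 0.26  0.53 -0.33 -0.   -0.72  0.91]
clock: 14.85
position: [581.6, -8.6, 60.2]
ee_rot: [0.981, -0.195, 0.001, -0.0]
contact_force: [-1.9, 1.4, 5.2]
gripper_width: 38.4
grasp_force: 63.6
t 14.85 mouldpos [-5.2  1.  60.2] rel rotvec deg [ 0.06  0.11 -0.13] F(mould) [-2.3  0.6  5.2] w 38.4 g 63.6 J [ 0.26  0.52 -0.33  0.   -0.72  0.91]
```

```bash
python3 -m pendant '[[0,0,0,0,0,0,0.02],[0,0,0,0,0,0,0.02],[0,0,0,0,0,0,0.02],[0,0,0,0,0,0,0.02]]'; python3 st.py; python3 -c "
from bench import arm
print(arm.job_done())"
```

```text
clock: 15.25
position: [581.6, -8.6, 60.2]
ee_rot: [0.981, -0.195, 0.001, -0.0]
contact_force: [-2.0, 2.5, 5.7]
gripper_width: 38.6
grasp_force: 63.6
t 15.25 mouldpos [-5.2  1.  60.2] rel rotvec deg [ 0.06  0.11 -0.12] F(mould) [-2.8  1.5  5.7] w 38.6 g 63.6 J [ 0.26  0.52 -0.33  0.   -0.72  0.91]
the job is handed in; nothing more can be done
None
```

I handed the job in at about 15 s: mould shut, locking pin flush in the lugs and released, both halves held at about 64 N; the verdict wasn't shown, I last saw the sample upright before the pin went in, and the orange and larger grey decoy pins, first seen standing on their tips, ended up lying on the bench (cause not seen).

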